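# Stand the four glues in their anti-tip stands

### The arm

A 6-joint arm with a two-finger parallel gripper is mounted at the origin on a cart in front of the work surface, level with it; the furniture and walls round the work are solid. World frame = base frame: x ahead of the robot, y to its left, z up, the work surface at z = 0. Lengths are in mm, angles in rad, forces in N, time in s.
With the tool pointing down it reaches from about 350 to 875 mm from the base axis. Payload 4.2 kg.
Tool frame: the origin (TCP) lies midway between the tips of the shut fingers; the grasp point (between the pads) lies 19 mm behind it (arm.tcp_to_grasp is the distance from the TCP to the grasp point, in mm); z points along the fingers, y is the line along which they close (so a half turn about z gives the same grasp; the last joint's range is limited). The gripper opens to 85 mm and grips with 20 to 120 N. Pads are 22 mm wide; open, the fingers measure 114 mm over their backs; the gripper's body (76 mm by 85 mm) begins 54 mm behind the grasp point. The pads swing forward as they close: fully open they stand 13 mm farther back than shut.
Start: joints at [1.393, 0.385, 0.008, 0, -1.194, -0.259], TCP at [264.368, 566.312, 231.312] pointing down, gripper open.
Joint ranges: [-3.14, 3.14], [-1.21, 2.06], [-1.07, 1.41], [-3.16, 2.05], [-2.99, -0.16], [-3.1, 3.1]. Speed limits (rad/s): [2.79, 2.79, 3.14, 3.14, 3.14, 3.14].

### API

Orientations are given as a unit quaternion [x, y, z, w].
In Python, from bench import arm gives the robot as it stands.
- The arm moves only by the tool arm_command, never from a script. Its argument "rows" is a list of rows, each a list of 2 entries, a list of its own where there are three numbers: the shift along the tool's x, y, z as a fraction of full scale, then the turn, a rotation vector about the tool's x, y, z as a fraction of full scale. In form: [[[x, y, z], [wx, wy, wz]], ...]. A call has 1 to 5 rows; each row is the pose to reach, as a shift and turn from the pose commanded when the call began, along the tool's axes at that moment, turning the shorter way round; what a row does not reach only later rows make up. Full scale, the value 1, is 0.25 m for a shift and 180 degrees for a turn. A row lasts 1/10 s, in which the tool goes at most 50 mm and 8.59 degrees, less where a joint would pass 70% of its speed; a pose out of reach is approached as far as the arm can. A call with a number of a shift or a turn outside -1 to 1 is refused whole. A call with a gripper value outside its range is refused whole. "grip" is the opening, from 0 (shut) to 1 (fully open), set as the call begins (left out, the last holds). The fingers move at their own pace and stop on an object; the grip force is fixed at half the most. Time passes only in rows, so rows that repeat a pose let the fingers close. It gives the time, the measured TCP pose, the force, the opening and the grip force at its end, in the units of the state.
- arm.read_state(): the state, without advancing time (a new reading comes with each control period).
- arm.get_image(name): name is "scene" or "side" or "wrist"; returns (picture, depth): 480x640x3 uint8, blue, green, red; 480x640 float32, mm along the optical axis (not along the pixel's ray), 0 where there is no reading.
- arm.camera_info(name): a dict with "fx", "fy", "cx", "cy" (pixels), "k1" (the pictures are not rectified: a ray, as slopes to the right and down, at radius r is drawn at 1 + k1 r^2 times it, then the intrinsics apply), "extrinsics" (4x4, takes a point from camera to world coordinates). Camera axes: x right, y down, z forward; pixel columns grow to the right and rows downward; lengths in mm; the calibration is good to about 2 mm. A picture is of the moment at which its call begins: read the wrist's pose just before it. camera_info takes no time and is no camera call; for the wrist camera it gives the pose at the moment of the call.
- arm.job_done(): hands the job in; it is judged then, once.
Trained networks look in the newest picture that a camera, given by its name, has taken for a name from the list of things; names that differ only in an ending like _2 or _b are one class to them, and where a whole thing is asked for, a point or a joint stands for the part that bears it (a point fixed in the world has none). Each returns a list of dicts, best first, with "score" (0 to 1); they miss things now and then, are a little off and sometimes report something else, mostly with a low value. They report only what shows in the picture. A call takes as long as a camera call. They do not tell look-alikes from the thing itself.
- arm.spot_in(camera, query): "position" ([column, row] in pixels, amid what is visible of it).
The state is a dict: "clock": time; "joints": joint angles; "joint_vel": joint speeds; "joint_efforts": joint torques, N m; "position": TCP position; "ee_rot": TCP orientation; "contact_force": force on the tool from outside, world axes, zero at the start; "wrist_torque": the same for the moment, N m; "gripper_width": finger opening in mm; "grasp_force": force on a finger pad.
Only numpy, scipy, OpenCV 4.12 (cv2) and the standard library are available. Lean on these libraries where they do the work, as an engineer would, in place of code of your own. Each camera call takes 0.05 s, during which the arm holds its last target. There are 200 camera calls.

### The job

Set the bench up for gluing: put each of the four glues (slim round bottle, large round bottle, oval bottle, square jar) upright into the wooden anti-tip stand whose recess has the shape and size of its foot, right down on the recess floor. Keep the bottles upright on the way, and leave the two small paint bottles that stand in between where they are.

Things in the scene. Friction and masses are not known exactly. Their poses are not given: they have to be found in the camera images.
- glue_small: Slim round super-glue bottle, white and green, with a tall white round cap, 127 mm high over all (not its double at the far left of the table). Loose, standing upright on the table, its cap fixed to it. Origin: centre of its foot; z up. Body 30 mm diameter from 0 to 76 mm up, cap 19 mm diameter from 76 to 127 mm up. About 0.03 kg.
- glue_round: Round white glue bottle with a red and blue label and a red nozzle, 130 mm high over all. Loose, standing upright on the table, its cap fixed to it. Origin: centre of its foot; z up. Body 52 mm diameter from 0 to 85 mm up (shoulder sloping in at the top), neck and collar 28 mm diameter from 85 to 106 mm up, nozzle about 10 mm thick from 106 to 130 mm up. About 0.11 kg.
- glue_oval: Oval (elliptical) white glue bottle with a red collar and nozzle, 157 mm high over all (not its double at the far left of the table). Loose, standing upright on the table, its cap fixed to it. Origin: centre of its foot; z up. Foot and body an ellipse 34 mm along its x by 58 mm along its y, tapering in from about 75 to 113 mm up; round red collar 25 mm diameter from 113 to 132 mm up, nozzle about 10 mm thick from 132 to 157 mm up. About 0.16 kg.
- glue_jar: Square glass cement jar with a round green cap, 78 mm high over all. Loose, standing upright on the table, its cap fixed to it. Origin: centre of its foot; z up. Body 46x46 mm (sides along its x and y, corners rounded about 7 mm) from 0 to 53 mm up, narrowing a little at the shoulder; cap 33 mm diameter from 53 to 78 mm up. About 0.075 kg.
- stand_small_round: Anti-tip stand: square laminated-plywood block 84x84 mm, 30 mm high, rounded corners, four small brass screw heads at the corners of its top, fixed to the table. Its recess is open at the top, centred in the block, 24 mm deep (recess floor 6 mm above the table), the mouth bevelled 5 mm wide by 5 mm deep at 45 degrees. Origin: centre of the underside; z up; sides along its x and y. Recess round, 37 mm diameter below the bevel.
- stand_large_round: Anti-tip stand: square laminated-plywood block 84x84 mm, 30 mm high, rounded corners, four small brass screw heads at the corners of its top, fixed to the table. Its recess is open at the top, centred in the block, 24 mm deep (recess floor 6 mm above the table), the mouth bevelled 5 mm wide by 5 mm deep at 45 degrees. Origin: centre of the underside; z up; sides along its x and y. Recess round, 59 mm diameter below the bevel.
- stand_oval: Anti-tip stand: square laminated-plywood block 84x84 mm, 30 mm high, rounded corners, four small brass screw heads at the corners of its top, fixed to the table. Its recess is open at the top, centred in the block, 24 mm deep (recess floor 6 mm above the table), the mouth bevelled 5 mm wide by 5 mm deep at 45 degrees. Origin: centre of the underside; z up; sides along its x and y. Recess an ellipse, 41 mm along its x by 65 mm along its y below the bevel.
- stand_square: Anti-tip stand: square laminated-plywood block 84x84 mm, 30 mm high, rounded corners, four small brass screw heads at the corners of its top, fixed to the table. Its recess is open at the top, centred in the block, 24 mm deep (recess floor 6 mm above the table), the mouth bevelled 5 mm wide by 5 mm deep at 45 degrees. Origin: centre of the underside; z up; sides along its x and y. Recess square with rounded corners, 53x53 mm below the bevel, sides along its x and y.
- paint_orange: Bystander: dropper bottle of orange paint with a white cap, 25 mm diameter, 79 mm high, standing loose among the glues. Origin: centre of its foot. To be left alone.
- paint_green: Bystander: dropper bottle of pale green paint with a black cap, 25 mm diameter, 79 mm high, standing loose among the stands; four similar paint bottles stand at the back of the table. Origin: centre of its foot. To be left alone.
Things that resemble listed ones, but are neither listed nor needed, are in the scene too. What is shaped like the glue_round but purple is not meant.

How it is judged (in metres and radians):
At the end, for the whole second after the job is handed in: Each glue stands upright (within 0.1 rad) in the stand of its own shape, its foot within 9 mm of the stand's centre and down on the recess floor (no more than 4 mm above it), released and at rest; both paint bottles still stand upright, shifted by less than 20 mm (horizontal distance between glue_small and stand_small_round below 0.009 m and z of glue_small in the frame of stand_small_round below 0.01 m and angle between each of glue_small, glue_round, glue_oval, glue_jar, paint_orange, paint_green's own z axis and vertical below 0.1 rad and linear speed of each of glue_small, glue_round, glue_oval, glue_jar below 0.02 m/s and horizontal distance between glue_round and stand_large_round below 0.009 m and z of glue_round in the frame of stand_large_round below 0.01 m and horizontal distance between glue_oval and stand_oval below 0.009 m and z of glue_oval in the frame of stand_oval below 0.01 m and horizontal distance between glue_jar and stand_square below 0.009 m and z of glue_jar in the frame of stand_square below 0.01 m and distance of each of paint_orange, paint_green from where it was at the start of the episode below 0.02 m); the robot touches nothing.
It fails at once if a glue bottle is tipped over (angle between any of glue_small, glue_round, glue_oval, glue_jar's own z axis and vertical above 0.7 rad).
It fails at once if a paint bottle is knocked over or shifted by more than 20 mm (angle between any of paint_orange, paint_green's own z axis and vertical above 0.5 rad or distance of any of paint_orange, paint_green from where it was at the start of the episode above 0.02 m).
It also fails if it takes over 112 s, if anything falls off the work surface, if the arm or the gripper's body presses on something with over 40 N, if the wrist force passes 120 N, or if a joint passes its speed limit or range.

## Working session

There is one attempt and no reset: what is moved stays moved. The work goes in short steps, Python scripts to look and compute and a tool call to move; the robot and the scene stay as the last step left them, time stands still between calls to the robot, and variables do not carry over. Pictures are saved under pics/ and viewed, at most 14 in all, crops included, and the job is handed in when it is done.

Besides the shell and the picture viewer there is one more tool, called as a command line: name --argument value ..., lists and objects as JSON in quotes. arm_command: Moves the arm, as the interface text tells. Shift numbers are shares of 0.25 m and turn numbers shares of 180 degrees, none past 1 either way. Its arguments: {"type":"object","properties":{"rows":{"type":"array","items":{"type":"array"}},"grip":{"type":"number"}},"required":["rows"]}

```bash
mkdir -p pics; ls; python3 - <<'E'
from bench import arm
import cv2,numpy as np
s=arm.read_state();print(s)
for n in("scene","side"):
    im,d=arm.get_image(n);cv2.imwrite(f"pics/{n}0.png",im);np.save(f"pics/{n}0.npy",d)
    c=arm.camera_info(n);print(n,{k:(np.round(v,3).tolist() if k=='extrinsics' else v) for k,v in c.items()})
    for q in["glue_small","glue_round","glue_oval","glue_jar","stand_small_round","stand_large_round","stand_oval","stand_square","paint_orange","paint_green"]:
        print(q,[(np.round(r["position"]).tolist(),round(r["score"],2)) for r in arm.spot_in(n,q)][:4])
print(arm.camera_info("wrist"))
E
```

```text
pics
{'clock': 0.0, 'joints': array([ 1.39260435e+00,  3.85554638e-01,  6.63967946e-03, -4.62452597e-04,
       -1.19398962e+00, -2.58629227e-01]), 'joint_vel': array([-0.00014428, -0.00064532, -0.00050568, -0.00092699,  0.0001618 ,
       -0.00270556]), 'joint_efforts': array([ 6.42457380e-04, -3.92287374e+01,  1.88397771e+01,  4.18611199e+00,
       -4.66789716e-03, -9.70319462e-06]), 'position': array([264.14430691, 565.80845855, 230.23357706]), 'ee_rot': array([ 9.76224017e-01, -2.16761415e-01, -1.72356714e-04,  1.06191697e-03]), 'contact_force': array([-0.32240234,  0.21926657,  0.85959328]), 'wrist_torque': array([0.00395637, 0.00015998, 0.01935826]), 'grasp_force': 0.0, 'gripper_width': 85.42253491363914}
scene {'fx': 487.8003163081964, 'fy': 487.8003163081964, 'cx': 321.09546705875823, 'cy': 243.26150750513062, 'k1': -0.008569595517295886, 'extrinsics': [[-0.586, -0.482, 0.651, -66.205], [-0.81, 0.364, -0.459, 457.079], [-0.015, -0.797, -0.604, 571.973], [0.0, 0.0, 0.0, 1.0]]}
glue_small [([338.0, 253.0], 0.71)]
glue_round [([443.0, 222.0], 0.96), ([382.0, 284.0], 0.91)]
glue
[... 856 characters left out ...]
and_large_round [([372.0, 203.0], 0.81)]
stand_oval [([321.0, 174.0], 0.56)]
stand_square [([267.0, 181.0], 0.63), ([377.0, 246.0], 0.29)]
paint_orange [([254.0, 228.0], 0.44)]
paint_green [([323.0, 226.0], 0.85)]
{'fx': 367.6263049907722, 'fy': 367.6263049907722, 'cx': 323.97461523934675, 'cy': 241.80536519520123, 'k1': -0.01587041914992245, 'extrinsics': array([[-4.21726929e-01, -8.66685890e-01, -2.66461942e-01,
         3.31850753e+02],
       [-9.06722864e-01,  4.03173820e-01,  1.23711431e-01,
         5.35653640e+02],
       [ 2.11526952e-04,  2.93779577e-01, -9.55873169e-01,
         3.74222343e+02],
       [ 0.00000000e+00,  0.00000000e+00,  0.00000000e+00,
         1.00000000e+00]])}
```

View pics/scene0.png

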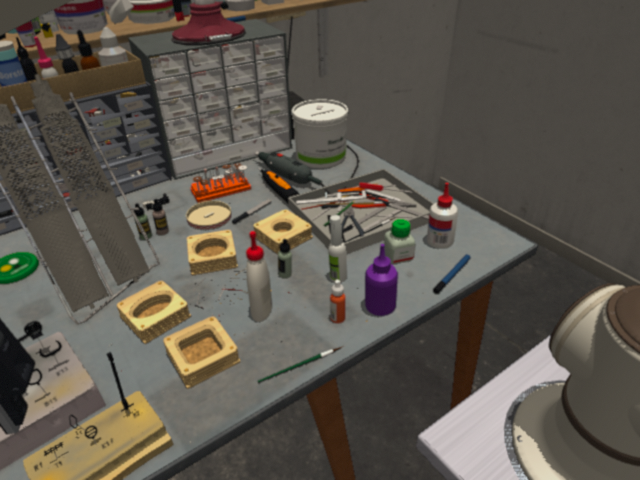

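View pics/side0.png

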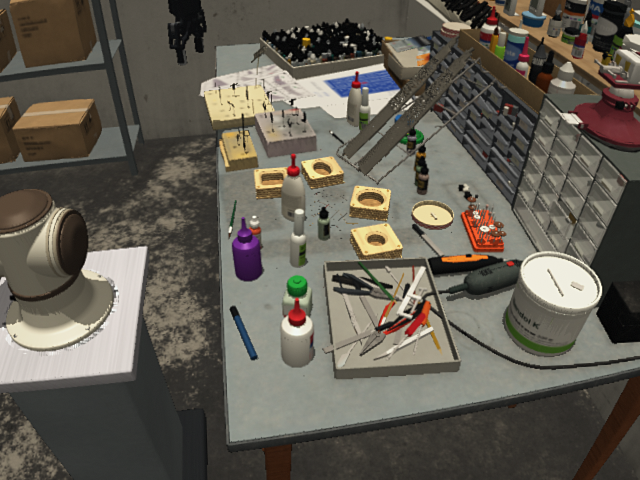

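The scene view shows the four glues at (443,222), (401,244), (338,253) and (256,281). The stands are at (283,228), (212,251), (152,310) and (202,350). The purple bottle at (381,285) is the decoy, and the doubles stand at the far left. Next I'll measure them from the depth images.

```bash
cat > h.py <<'E'
import numpy as np,cv2
from bench import arm
from scipy.optimize import least_squares
def cloud(name,d=None,im=None):
    c=arm.camera_info(name)
    if d is None: im,d=arm.get_image(name)
    K=np.array([[c['fx'],0,c['cx']],[0,c['fy'],c['cy']],[0,0,1]])
    v,u=np.mgrid[:480,:640]
    r=cv2.undistortPoints(np.stack([u,v],-1).reshape(-1,1,2).astype(np.float64),K,np.array([c['k1'],0,0,0.]))[:,0]
    z=d.reshape(-1).astype(float);P=np.c_[r*z[:,None],z]
    E=np.array(c['extrinsics']);W=P@E[:3,:3].T+E[:3,3]
    W[z<=0]=np.nan
    return W.reshape(480,640,3)
def near(W,xy,r,z0,z1):
    W=W.reshape(-1,3);m=(np.hypot(W[:,0]-xy[0],W[:,1]-xy[1])<r)&(W[:,2]>z0)&(W[:,2]<z1)
    return W[m]
def circ(P,R,g):
    f=least_squares(lambda p:np.hypot(P[:,0]-p[0],P[:,1]-p[1])-R,g,loss='soft_l1',f_scale=1.)
    return f.x,np.abs(f.fun).mean()
def sq(P,g,a0=0,half=42):  # square top fitted by outer points
    r=cv2.minAreaRect(P[:,:2].astype(np.float32));return r
E
python3 - <<'E'
from h import *
px={"scene":dict(round=(441,230),jar=(399,250),small=(337,268),oval=(259,295),po=(338,308),pg=(285,265),purple=(381,295),ssm=(305,235),slg=(232,259),sov=(183,310),ssq=(235,350)),
"side":dict(round=(297,340),jar=(298,302),small=(299,250),oval=(292,200),po=(254,228),pg=(323,226),purple=(247,262),ssm=(398,247),slg=(388,212),sov=(340,180),ssq=(262,187))}
for n in px:
    W=cloud(n,np.load(f"pics/{n}0.npy"))
    np.save(f"pics/W{n}.npy",W)
    fl=W[(np.abs(W[...,2])<15)&(W[...,0]>350)&(W[...,0]<800)&(abs(W[...,1])<300)]
    print(n,"table z",np.percentile(fl[:,2],[10,50,90]).round(1))
    for k,(u,v) in px[n].items(): print(k,np.nanmedian(W[v-1:v+2,u-1:u+2].reshape(-1,3),0).round(0))
# top-down
img=np.zeros((600,800,3),np.uint8)
for n,ch in(("scene",(2)),("side",1)):
    W=np.load(f"pics/W{n}.npy").reshape(-1,3);W=W[(W[:,2]>8)&(W[:,2]<170)]
    i=(600-(W[:,0]-250)).astype(int);j=(400-W[:,1]).astype(int)
    m=(i>=0)&(i<600)&(j>=0)&(j<800);img[i[m],j[m],ch]=np.clip(W[m,2]*1.5+30,0,255)
cv2.imwrite("pics/top.png",img)
E
```

```text
scene table z [-2.8 -1.3  6.2]
round [ 404. -147.   43.]
jar [417. -55.  31.]
small [442.  66.  33.]
oval [440. 219.  56.]
po [364. 124.  33.]
pg [506. 132.  30.]
purple [335.  62.  48.]
ssm [574.  44.  15.]
slg [588. 193.  21.]
sov [517. 318.  22.]
ssq [389. 291.  28.]
side table z [-0.5  1.4  6.5]
round [ 420. -192.   70.]
jar [ 427. -168.  125.]
small [456.  40.  46.]
oval [463. 188.  59.]
po [377. 108.  56.]
pg [516. 113.  40.]
purple [357.  17.  51.]
ssm [652.  35.  31.]
slg [679. 185.   1.]
sov [594. 316.  13.]
ssq [406. 288.  31.]
```

View pics/top.png

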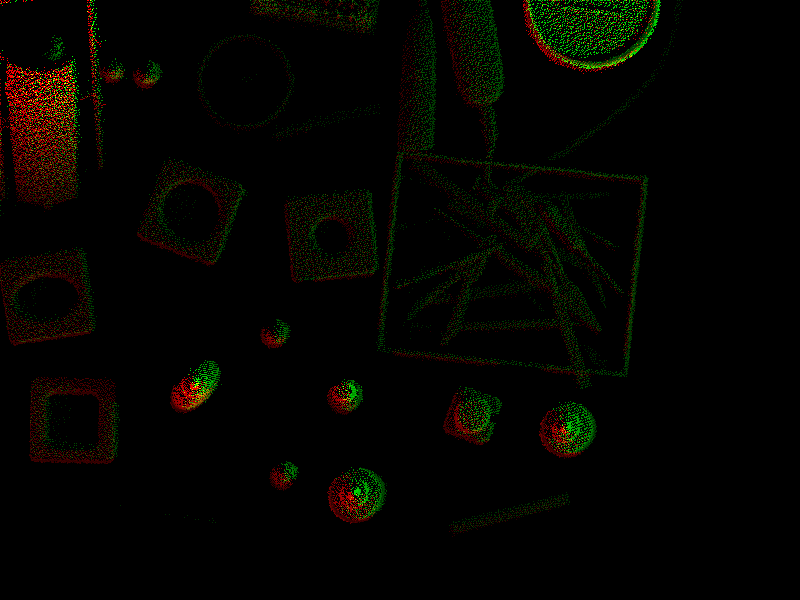

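The top-down map (row = 850−x, col = 400−y) separates all eight targets clearly. I'll fit each one precisely in both cameras.

```bash
cat > fit.py <<'E'
from h import *
from scipy.optimize import differential_evolution as DE
Ws={n:np.load(f"pics/W{n}.npy") for n in("scene","side")}
C=dict(round=((421,-167),26,10,70),small=((455,55),15,10,72),po=((375,115),12.5,8,45),pg=((517,124),12.5,8,45))
for k,(g,R,a,b) in C.items():
    for n in Ws:
        P=near(Ws[n],g,R+14,a,b);x,e=circ(P,R,g);print(k,n,len(P),x.round(1),round(e,2))
for k,g,R,a,b in(("jarcap",(432,-73),16.5,56,74),("ovalcollar",(464,205),12.5,115,130),("roundcollar",(421,-167),14,90,104),("smallcap",(455,55),9.5,82,122)):
    for n in Ws:
        P=near(Ws[n],g,R+12,a,b);x,e=circ(P,R,g);print(k,n,len(P),x.round(1),round(e,2))
def loc(p,P):
    c,s=np.cos(p[2]),np.sin(p[2]);d=P[:,:2]-p[:2];return c*d[:,0]+s*d[:,1],-s*d[:,0]+c*d[:,1]
def rbox(x,y,h,r):
    qx,qy=abs(x)-h+r,abs(y)-h+r;return np.hypot(np.maximum(qx,0),np.maximum(qy,0))+np.minimum(np.maximum(qx,qy),0)-r
def ell(x,y,a,b):
    k=np.hypot(x/a,y/b);k2=np.hypot(x/a**2,y/b**2);return k*(k-1)/np.maximum(k2,1e-9)
def fitshape(P,f,g,dr,lo,hi):
    c=lambda p:np.minimum(np.abs(f(*loc(p,P))),6).mean()
    r=DE(c,[(g[0]-dr,g[0]+dr),(g[1]-dr,g[1]+dr),(lo,hi)],seed=1,tol=1e-8);return r.x,r.fun
for n in Ws:
    P=near(Ws[n],(464,205),45,10,70);x,e=fitshape(P,lambda x,y:ell(x,y,17,29),(464,205),15,-1.57,1.57);print("oval",n,len(P),x.round(3),round(e,2))
    P=near(Ws[n],(432,-73),40,8,46);x,e=fitshape(P,lambda x,y:rbox(x,y,23,7),(432,-73),15,-.785,.785);print("jar",n,len(P),x.round(3),round(e,2))
st=dict(small=((615,68),lambda x,y:np.hypot(x,y)-23.5),large=((638,209),lambda x,y:np.hypot(x,y)-34.5),oval=((554,354),lambda x,y:ell(x,y,25.5,37.5)),square=((431,326),lambda x,y:rbox(x,y,31.5,10)))
for k,(g,rec) in st.items():
    for n in Ws:
        P=near(Ws[n],g,75,5,36);T=P[P[:,2]>26.5 - (n=="scene")*1.5]
        # outward violation: points outside block or inside recess mouth (top); mean area coverage via edge distance
        W_=P[P[:,2]<24]
        def cost(p):
            x,y=loc(p,T);o=rbox(x,y,42,5);i=-rec(x,y)
            v=np.minimum(np.maximum(np.maximum(o,i),0),5).mean()*3
            x,y=loc(p,W_);s=np.minimum(np.minimum(abs(rbox(x,y,42,5)),abs(rec(x,y)+5)),4).mean()
            return v+s
        b=(-.785,.785) if k!="oval" else (-1.57,1.57)
        r=DE(cost,[(g[0]-12,g[0]+12),(g[1]-12,g[1]+12),b],seed=1,tol=1e-8)
        print("stand",k,n,len(T),len(W_),r.x.round(3),round(r.fun,2))
E
python3 fit.py
```

```text
round scene 742 [ 420.1 -168.1] 0.86
round side 781 [ 422.5 -167.7] 0.81
small scene 537 [453.9  55.8] 1.31
small side 408 [455.3  54.7] 1.08
po scene 277 [374.2 116.4] 0.63
po side 52 [375.4 115.8] 0.74
pg scene 232 [516.1 125.5] 0.76
pg side 165 [518.4 125.3] 1.05
jarcap scene 257 [434.2 -71.9] 2.24
jarcap side 186 [435.9 -72.8] 1.09
ovalcollar scene 193 [466.5 204.4] 2.53
ovalcollar side 104 [467.9 207.5] 2.27
roundcollar scene 123 [ 423.2 -169.6] 2.68
roundcollar side 195 [ 423.6 -164.1] 2.46
smallcap scene 224 [458.5  56.5] 0.87
smallcap side 175 [458.6  55. ] 0.88
oval scene 665 [463.716 205.393   0.858] 0.64
jar scene 607 [ 4.34363e+02 -7.24570e+01 -3.45000e-01] 1.45
oval side 461 [465.34  205.822   0.844] 1.11
jar side 326 [ 4.36037e+02 -7.22950e+01 -3.49000e-01] 1.01
stand small scene 929 701 [6.13278e+02 6.93130e+01 1.05000e-01] 2.4
stand small side 1024 732 [6.15467e+02 6.79560e+01 1.06000e-01] 3.64
stand large scene 772 743 [ 6.37958e+02  2.10230e+02 -3.70000e-01] 2.35
stand large side 543 570 [ 6.40227e+02  2.08507e+02 -3.61000e-01] 3.31
stand oval scene 1334 1014 [5.53466e+02 3.54270e+02 1.51000e-01] 1.66
stand oval side 504 451 [5.54844e+02 3.52536e+02 1.51000e-01] 3.05
stand square scene 1510 1208 [ 4.30204e+02  3.27342e+02 -2.20000e-02] 2.51
stand square side 351 393 [ 4.35014e+02  3.25582e+02 -1.80000e-02] 4.43
```

The two cameras agree to about 2 mm. Next: a helper that works out the moves, then the oval bottle first.

```bash
cat > go.py <<'E'
# usage: go.py x y z psi_deg [psi: world yaw of tool x]: prints shift/turn fractions from measured pose
import sys,numpy as np
from bench import arm
from scipy.spatial.transform import Rotation as R
s=arm.read_state();p=s['position'];r=R.from_quat(s['ee_rot']);m=r.as_matrix()
print("t",round(s['clock'],2),"p",p.round(1),"psi",round(np.degrees(np.arctan2(m[1,0],m[0,0])),2),"tilt",round(np.degrees(np.arccos(-m[2,2])),2),"w",round(s['gripper_width'],1),"gf",round(s['grasp_force'],1),"F",s['contact_force'].round(1),"j",s['joints'].round(2))
a=list(map(float,sys.argv[1:]))
for k in range(0,len(a),4):
    t=np.array(a[k:k+3]);T=R.from_euler('z',a[k+3],degrees=True)*R.from_euler('x',180,degrees=True)
    print(t,"shift",(r.inv().apply(t-p)/250).round(4),"turn",((r.inv()*T).as_rotvec()/np.pi).round(4))
E
python3 go.py 464.5 205.6 230 -25 464.5 205.6 111 -25
```

```text
t 1.1 p [264.4 566.3 231.3] psi -25.03 tilt 0.0 w 85.7 gf 0.0 F [-0.1  0.6  0.1] j [ 1.39  0.38  0.01 -0.   -1.19 -0.26]
[464.5 205.6 230. ] shift [1.3357 0.9687 0.0053] turn [-0.      0.     -0.0002]
[464.5 205.6 111. ] shift [1.3358 0.9687 0.4813] turn [-0.      0.     -0.0002]
```

arm_command --rows '[[[0.67,0.484,0],[0,0,0]],[[0.67,0.484,0],[0,0,0]],[[0.67,0.484,0],[0,0,0]],[[0.67,0.484,0],[0,0,0]],[[0.67,0.484,0],[0,0,0]]]' --grip 0.75

```text
clock: 1.6
position: [366.3, 381.7, 231.8]
ee_rot: [0.976, -0.219, -0.0, 0.0]
contact_force: [0.2, 0.1, -0.1]
gripper_width: 64.0
grasp_force: 0.0
```

arm_command --rows '[[[0.666,0.485,0],[0,0,0]],[[0.666,0.485,0],[0,0,0]],[[0.666,0.485,0],[0,0,0]],[[0.666,0.485,0],[0,0,0]],[[0.666,0.485,0],[0,0,0]]]'

```text
clock: 2.1
position: [466.0, 202.1, 231.4]
ee_rot: [0.976, -0.219, 0.0, 0.0]
contact_force: [-0.1, 0.3, -0.1]
gripper_width: 63.8
grasp_force: 0.0
```

```bash
python3 go.py 464.5 205.6 111 -25; python3 - <<'E'
from h import *
im,d=arm.get_image("wrist");cv2.imwrite("pics/w1.png",im)
W=cloud("wrist",d)
for g,z0,z1 in(((464.5,205.6),10,70),((464.5,205.6),115,130),((464.5,205.6),135,157)):
    P=near(W,g,40,z0,z1);print(len(P),P.mean(0).round(1) if len(P) else "",P.min(0).round(1) if len(P) else"",P.max(0).round(1) if len(P) else"")
E
```

```text
t 2.1 p [466.  202.1 231.4] psi -25.32 tilt 0.03 w 63.8 gf 0.0 F [-0.1  0.3 -0.1] j [ 0.73  0.18 -0.27  0.   -1.11  0.4 ]
[464.5 205.6 111. ] shift [-0.0115 -0.0104  0.4818] turn [ 0.0001 -0.0001 -0.0018]
314 [484.3 195.3  45.8] [457.  184.6  10.1] [489.  220.2  69.9]
825 [469.2 205.7 124.6] [453.  194.1 115.1] [479.  220.6 130. ]
227 [467.8 206.6 152. ] [461.8 202.5 135.3] [471.6 212.4 157. ]
```

View pics/w1.png

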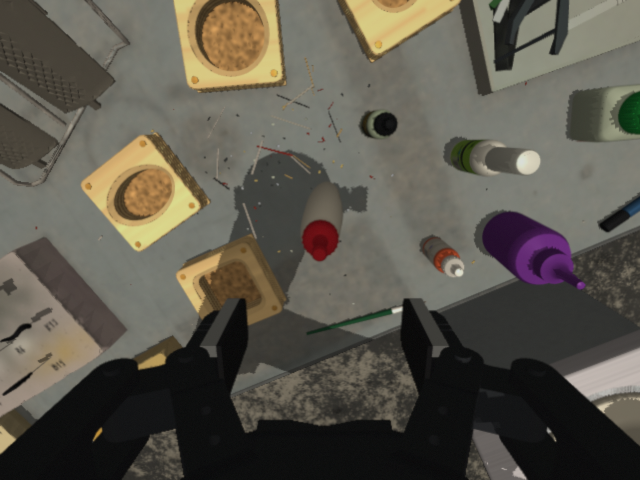

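The wrist view shows the red nozzle of the oval bottle at (320,240), ahead of the fingers, with nothing near the fingers. I'll descend onto the collar, close and lift.

arm_command --rows '[[[-0.008,-0.0135,0.15],[0,0,0]],[[-0.008,-0.0135,0.3],[0,0,0]],[[-0.008,-0.0135,0.42],[0,0,0]],[[-0.008,-0.0135,0.482],[0,0,0]],[[-0.008,-0.0135,0.482],[0,0,0]]]'

```text
clock: 2.65
position: [462.5, 209.6, 108.4]
ee_rot: [0.976, -0.216, -0.002, 0.002]
contact_force: [-0.1, 0.9, -0.5]
gripper_width: 64.0
grasp_force: 0.0
```

arm_command --rows '[[[0,0,0],[0,0,0]],[[0,0,0],[0,0,0]],[[0,0,0],[0,0,0]],[[0,0,0],[0,0,0]],[[0,0,0],[0,0,0]]]' --grip 0

```text
clock: 3.15
position: [465.3, 210.3, 112.5]
ee_rot: [0.976, -0.216, 0.001, -0.001]
contact_force: [-0.9, 0.2, 5.2]
gripper_width: 22.0
grasp_force: 58.7
```

```bash
python3 go.py 465 206 111 -25
```

```text
t 3.15 p [465.3 210.3 112.5] psi -24.99 tilt 0.23 w 22.0 gf 58.7 F [-0.9  0.2  5.2] j [ 0.74  0.32 -0.44  0.   -0.82  0.39]
[465. 206. 111.] shift [0.0062 0.016  0.0058] turn [-0.0011 -0.0007  0.    ]
```

arm_command --rows '[[[0,0,-0.04],[0,0,0]],[[0,0,-0.12],[0,0,0]],[[0,0,-0.2],[0,0,0]],[[0,0,-0.24],[0,0,0]],[[0,0,-0.24],[0,0,0]]]'

```text
clock: 3.65
position: [464.5, 209.7, 172.1]
ee_rot: [0.976, -0.217, 0.001, -0.001]
contact_force: [0.4, 0.6, -2.1]
gripper_width: 22.1
grasp_force: 59.1
```

```bash
cat > held.py <<'E'
# ellipse/circle fit of held thing: held.py kind z0 z1
import sys;from h import *
from scipy.optimize import differential_evolution as DE
p=arm.read_state()['position'];z0,z1=map(float,sys.argv[2:4]);k=sys.argv[1]
for n in("scene","side"):
    W=cloud(n)
    for a,b in((z0,(z0+z1)/2),((z0+z1)/2,z1)):
        P=near(W,p[:2],45,a,b)
        def f(q):
            c,s=np.cos(q[2]),np.sin(q[2]);d=P[:,:2]-q[:2];x,y=c*d[:,0]+s*d[:,1],-s*d[:,0]+c*d[:,1]
            if k=="oval":
                e=np.hypot(x/17,y/29);D=e*(e-1)/np.hypot(x/289,y/841)
            elif k=="jar":
                qx,qy=abs(x)-16,abs(y)-16;D=np.hypot(np.maximum(qx,0),np.maximum(qy,0))+np.minimum(np.maximum(qx,qy),0)-7
            else: D=np.hypot(x,y)-float(k)
            return np.minimum(abs(D),6).mean()
        h=1.57 if k=="oval" else .785
        r=DE(f,[(p[0]-20,p[0]+20),(p[1]-20,p[1]+20),(-h,h)],seed=1,tol=1e-8) if len(P)>20 else None
        print(n,(a,b),len(P),r and (r.x.round(2),round(r.fun,2)))
    Q=near(W,p[:2],45,z0-60,z1);print("lowest z",np.percentile(Q[Q[:,2]>12][:,2],1).round(1) if len(Q) else None)
E
python3 go.py 554.2 353.4 178 -65.1; python3 held.py oval 70 125; python3 go.py
```

```text
t 3.65 p [464.5 209.7 172.1] psi -25.04 tilt 0.16 w 22.1 gf 59.1 F [ 0.4  0.6 -2.1] j [ 0.74  0.24 -0.36 -0.   -0.97  0.39]
[554.2 353.4 178. ] shift [ 0.0817 -0.6726 -0.0217] turn [-0.0009 -0.      0.2226]
scene (70.0, 97.5) 336 (array([463.83, 205.53,   0.84]), np.float64(0.58))
scene (97.5, 125.0) 364 (array([464.96, 206.33,   0.85]), np.float64(0.61))
lowest z 59.7
side (70.0, 97.5) 277 (array([463.83, 205.08,   0.83]), np.float64(1.08))
side (97.5, 125.0) 298 (array([465.27, 205.98,   0.85]), np.float64(1.05))
lowest z 61.2
t 3.75 p [463.5 209.  170.1] psi -25.06 tilt 0.09 w 22.3 gf 59.1 F [-0.7  0.2 -1.4] j [ 0.74  0.24 -0.36 -0.   -0.96  0.39]
```

```bash
python3 go.py 555 356.8 173 -64.8
```

```text
t 3.75 p [463.5 209.  170.1] psi -25.06 tilt 0.09 w 22.3 gf 59.1 F [-0.7  0.2 -1.4] j [ 0.74  0.24 -0.36 -0.   -0.96  0.39]
[555.  356.8 173. ] shift [ 0.0812 -0.6906 -0.0124] turn [4.000e-04 2.000e-04 2.208e-01]
```

arm_command --rows '[[[0.008,-0.07,-0.005],[0,0,0.025]],[[0.025,-0.21,-0.01],[0,0,0.07]],[[0.045,-0.38,-0.012],[0,0,0.115]],[[0.065,-0.55,-0.012],[0,0,0.16]],[[0.077,-0.66,-0.012],[0,0,0.2]]]'

```text
clock: 4.25
position: [552.0, 352.5, 171.5]
ee_rot: [0.86, -0.51, -0.0, 0.001]
contact_force: [-0.3, 0.2, -1.1]
gripper_width: 22.2
grasp_force: 59.2
```

arm_command --rows '[[[0.025,-0.02,0],[0,0,0.02]],[[0.025,-0.02,0],[0,0,0.02]],[[0.025,-0.02,0],[0,0,0.02]],[[0.025,-0.02,0],[0,0,0.02]],[[0.025,-0.02,0],[0,0,0.02]]]'

```text
clock: 4.75
position: [558.3, 347.3, 173.9]
ee_rot: [0.845, -0.534, -0.0, 0.0]
contact_force: [0.9, -0.5, -2.3]
gripper_width: 21.8
grasp_force: 59.2
```

```bash
python3 held.py oval 70 125; python3 go.py 555 356.8 173 -64.8
```

```text
scene (70.0, 97.5) 557 (array([5.5445e+02, 3.4489e+02, 1.6000e-01]), np.float64(0.8))
scene (97.5, 125.0) 601 (array([5.5588e+02, 3.4473e+02, 1.7000e-01]), np.float64(0.81))
lowest z 13.4
side (70.0, 97.5) 178 (array([5.5628e+02, 3.4486e+02, 1.4000e-01]), np.float64(1.13))
side (97.5, 125.0) 176 (array([5.5738e+02, 3.4492e+02, 1.8000e-01]), np.float64(1.17))
lowest z 12.4
t 4.85 p [558.5 347.5 174.2] psi -64.61 tilt 0.02 w 22.2 gf 59.2 F [-0.3  0.8 -1.8] j [ 0.8   0.48  0.01 -0.   -1.1  -0.36]
[555.  356.8 173. ] shift [-0.0397 -0.0033  0.0047] turn [-0.0001  0.0001  0.001 ]
```

```bash
python3 go.py 558.3 356 173 -65 558.3 356 120 -65
```

```text
t 4.85 p [558.5 347.5 174.2] psi -64.61 tilt 0.02 w 22.2 gf 59.2 F [-0.3  0.8 -1.8] j [ 0.8   0.48  0.01 -0.   -1.1  -0.36]
[558.3 356.  173. ] shift [-0.0312 -0.0138  0.0047] turn [-0.0001  0.0001  0.0022]
[558.3 356.  120. ] shift [-0.0312 -0.0138  0.2167] turn [-0.0001  0.0001  0.0022]
```

arm_command --rows '[[[-0.0312,-0.0138,0],[0,0,0]],[[-0.0312,-0.0138,0.03],[0,0,0]],[[-0.0312,-0.0138,0.08],[0,0,0]],[[-0.0312,-0.0138,0.12],[0,0,0]],[[-0.0312,-0.0138,0.15],[0,0,0]]]'

```text
clock: 5.35
position: [557.9, 355.7, 134.1]
ee_rot: [0.845, -0.535, -0.0, 0.001]
contact_force: [0.5, -0.2, -2.3]
gripper_width: 22.0
grasp_force: 59.2
```

arm_command --rows '[[[0,0,0.02],[0,0,0]],[[0,0,0.04],[0,0,0]],[[0,0,0.057],[0,0,0]],[[0,0,0.065],[0,0,0]],[[0,0,0.065],[0,0,0]]]'

```text
clock: 5.85
position: [558.5, 356.2, 119.8]
ee_rot: [0.845, -0.535, -0.0, 0.0]
contact_force: [-0.9, 0.2, -1.8]
gripper_width: 22.0
grasp_force: 59.2
```

```bash
python3 go.py 558.3 356 119 -65;python3 held.py oval 40 80;
```

```text
t 5.85 p [558.5 356.2 119.8] psi -64.63 tilt 0.02 w 22.0 gf 59.2 F [-0.9  0.2 -1.8] j [ 0.81  0.54 -0.04 -0.   -1.   -0.37]
[558.3 356.  119. ] shift [0.0003 0.0011 0.0034] turn [ 0.0001 -0.      0.0021]
scene (40.0, 60.0) 392 (array([5.5569e+02, 3.5356e+02, 1.9000e-01]), np.float64(0.8))
scene (60.0, 80.0) 411 (array([5.5702e+02, 3.5293e+02, 2.1000e-01]), np.float64(0.92))
lowest z 16.2
side (40.0, 60.0) 119 (array([5.5713e+02, 3.5345e+02, 2.0000e-01]), np.float64(1.13))
side (60.0, 80.0) 127 (array([5.5822e+02, 3.5444e+02, 1.8000e-01]), np.float64(1.16))
lowest z 14.4
```

It slid in without contact. Now release and rise.

arm_command --rows '[[[0,0,0.004],[0,0,0]],[[0,0,0.004],[0,0,0]],[[0,0,0.004],[0,0,0]],[[0,0,0.004],[0,0,0]],[[0,0,0.004],[0,0,0]]]' --grip 0.7

```text
clock: 6.45
position: [558.6, 356.3, 119.3]
ee_rot: [0.845, -0.535, 0.0, -0.0]
contact_force: [-1.0, 0.1, -0.4]
gripper_width: 59.9
grasp_force: 0.0
```

arm_command --rows '[[[0,0,-0.05],[0,0,0]],[[0,0,-0.2],[0,0,0]],[[0,0,-0.36],[0,0,0]],[[0,0,-0.48],[0,0,0]],[[0,0,-0.48],[0,0,0]]]'

```text
clock: 6.95
position: [560.9, 357.7, 246.7]
ee_rot: [0.845, -0.534, 0.002, -0.006]
contact_force: [-0.1, -0.8, 0.0]
gripper_width: 59.9
grasp_force: 0.0
```

```bash
cat > obj.py <<'E'
# circle fits at known spot: obj.py x y R z0 z1 ...
import sys;from h import *
W={n:cloud(n) for n in("scene","side")};a=list(map(float,sys.argv[1:]))
for k in range(0,len(a),5):
    x,y,R_,z0,z1=a[k:k+5]
    for n in W:
        P=near(W[n],(x,y),R_+14,z0,z1)
        if len(P)>8:print(n,len(P),circ(P,R_,(x,y)),"zmax",np.percentile(P[:,2],99).round(1))
E
python3 obj.py 556 354 12.5 121 136 556 354 40 100 200
python3 go.py 456 55.2 215 -25 456 55.2 80 -25
```

```text
scene 209 (array([559.37071025, 353.14397633]), np.float64(2.6549300155060913)) zmax 135.1
side 81 (array([560.14548305, 352.55727919]), np.float64(2.63093915136521)) zmax 135.5
scene 625 (array([588.67759833, 352.68640552]), np.float64(4.361444334062516)) zmax 160.8
side 240 (array([569.46776965, 380.62606815]), np.float64(4.526214617167075)) zmax 163.8
t 7.05 p [558.7 356.5 240.9] psi -64.63 tilt 0.17 w 59.6 gf 0.0 F [-0.6  0.1 -0.5] j [ 0.81  0.44  0.12 -0.   -1.25 -0.37]
[456.   55.2 215. ] shift [0.9131 0.8878 0.1   ] turn [-1.000e-03  1.000e-04 -2.202e-01]
[456.   55.2  80. ] shift [0.9138 0.8893 0.64  ] turn [-1.000e-03  1.000e-04 -2.202e-01]
```

The oval is seated, top at about 163 mm. Next, the slim bottle.

arm_command --rows '[[[0.05,0.05,0],[0,0,0]],[[0.18,0.175,0.01],[0,0,0]],[[0.31,0.3,0.02],[0,0,0]],[[0.44,0.43,0.04],[0,0,0]],[[0.57,0.555,0.07],[0,0,0]]]'

```text
clock: 7.55
position: [492.9, 166.1, 220.6]
ee_rot: [0.845, -0.534, -0.0, 0.001]
contact_force: [0.0, -0.2, 0.8]
gripper_width: 59.8
grasp_force: 0.0
```

arm_command --rows '[[[0.13,0.125,0.01],[0,0,0]],[[0.25,0.245,0.02],[0,0,0]],[[0.33,0.32,0.03],[0,0,0]],[[0.343,0.333,0.03],[0,0,0]],[[0.343,0.333,0.03],[0,0,0]]]'

```text
clock: 8.05
position: [455.3, 54.2, 213.7]
ee_rot: [0.845, -0.535, -0.0, 0.0]
contact_force: [0.3, 0.8, -0.1]
gripper_width: 59.7
grasp_force: 0.0
```

```bash
python3 - <<'E'
from h import *
W=cloud("wrist");p=arm.read_state()['position'];print(p)
for k,g,R,a,b in(("cap",(456,55),9.5,90,128),("top",(456,55),50,122,132)):
    P=near(W,g,22,a,b);print(k,len(P),circ(P,R,g) if len(P) else 0,P.mean(0))
E
python3 go.py 456.5 55.2 80 -65
```

```text
[455.88881542  54.98482312 213.83837613]
cap 836 (array([455.13767371,  57.22587635]), np.float64(2.285462120035428)) [457.17174045  53.5249035  118.86644867]
top 537 (array([408.45204826,  43.98628247]), np.float64(3.6885005488156373)) [456.79519501  55.72634585 125.98648072]
t 8.1 p [455.9  55.  213.8] psi -64.65 tilt 0.02 w 59.7 gf 0.0 F [ 0.1 -0.   0.5] j [ 0.48  0.12 -0.41  0.   -1.05 -0.03]
[456.5  55.2  80. ] shift [ 3.000e-04 -2.800e-03  5.354e-01] turn [ 0.0001 -0.      0.002 ]
```

Wrist depth puts the cap top at (456.8, 55.7), which agrees with the earlier fit.

arm_command --rows '[[[0.001,-0.004,0.1],[0,0,0]],[[0.001,-0.004,0.25],[0,0,0]],[[0.001,-0.004,0.4],[0,0,0]],[[0.001,-0.004,0.5],[0,0,0]],[[0.001,-0.004,0.535],[0,0,0]]]'

```text
clock: 8.6
position: [455.7, 55.5, 77.5]
ee_rot: [0.845, -0.534, -0.002, 0.002]
contact_force: [-1.0, 0.6, -0.4]
gripper_width: 60.0
grasp_force: 0.0
```

arm_command --rows '[[[0,0,0],[0,0,0]],[[0,0,0],[0,0,0]],[[0,0,0],[0,0,0]],[[0,0,0],[0,0,0]],[[0,0,0],[0,0,0]]]' --grip 0

```text
clock: 9.1
position: [457.9, 55.6, 81.5]
ee_rot: [0.845, -0.534, 0.001, -0.001]
contact_force: [0.8, 0.6, 3.1]
gripper_width: 17.9
grasp_force: 58.5
```

```bash
python3 go.py 614.4 68.6 200 -65; python3 obj.py 456 55 15 10 72
```

```text
t 9.1 p [457.9  55.6  81.5] psi -64.61 tilt 0.2 w 17.9 gf 58.5 F [0.8 0.6 3.1] j [ 0.47  0.29 -0.58  0.   -0.69 -0.03]
[614.4  68.6 200. ] shift [ 0.2215 -0.5896 -0.4718] turn [-0.0011 -0.      0.0022]
scene 533 (array([457.26496531,  57.49178827]), np.float64(1.029965890781705)) zmax 71.5
side 405 (array([459.11205837,  57.00638011]), np.float64(0.8906004107382894)) zmax 71.4
```

arm_command --rows '[[[0,0,-0.05],[0,0,0]],[[0,0,-0.17],[0,0,0]],[[0,0,-0.3],[0,0,0]],[[0.01,-0.04,-0.4],[0,0,0]],[[0.05,-0.13,-0.44],[0,0,0]]]'

```text
clock: 9.7
position: [491.5, 57.8, 193.4]
ee_rot: [0.845, -0.534, 0.001, -0.002]
contact_force: [0.4, -0.2, -0.6]
gripper_width: 17.1
grasp_force: 58.6
```

arm_command --rows '[[[0.05,-0.14,0],[0,0,0]],[[0.1,-0.28,0],[0,0,0]],[[0.15,-0.4,0],[0,0,0]],[[0.175,-0.458,0],[0,0,0]],[[0.175,-0.458,0],[0,0,0]]]'

```text
clock: 10.2
position: [614.8, 67.1, 188.8]
ee_rot: [0.845, -0.535, -0.001, 0.001]
contact_force: [0.1, -0.3, -0.4]
gripper_width: 17.9
grasp_force: 58.6
```

```bash
python3 - <<'E'
E
python3 held.py 15 115 180; python3 go.py 614.4 67.3 110 -65
```

```text
scene (115.0, 147.5) 267 (array([ 6.136e+02,  6.892e+01, -1.900e-01]), np.float64(0.83))
scene (147.5, 180.0) 300 (array([614.47,  68.49,  -0.65]), np.float64(1.31))
lowest z 107.2
side (115.0, 147.5) 231 (array([6.1439e+02, 6.8270e+01, 1.6000e-01]), np.float64(0.86))
side (147.5, 180.0) 263 (array([ 6.1479e+02,  6.8370e+01, -6.1000e-01]), np.float64(1.05))
lowest z 109.9
t 10.3 p [612.8  66.9 189.4] psi -64.66 tilt 0.14 w 17.6 gf 58.6 F [-0.6  0.   0.2] j [ 0.37  0.4  -0.07 -0.   -1.1   0.07]
[614.4  67.3 110. ] shift [ 0.0016 -0.0071  0.3176] turn [0.0007 0.0002 0.0019]
```

The foot is centred over the recess, so lower it straight down.

arm_command --rows '[[[0,-0.001,0.05],[0,0,0]],[[0,-0.001,0.13],[0,0,0]],[[0,-0.001,0.2],[0,0,0]],[[0,-0.001,0.26],[0,0,0]],[[0,-0.001,0.3],[0,0,0]]]'

```text
clock: 10.8
position: [612.1, 67.2, 113.7]
ee_rot: [0.845, -0.535, -0.001, 0.001]
contact_force: [-0.8, -0.5, 0.4]
gripper_width: 17.8
grasp_force: 58.6
```

arm_command --rows '[[[0,0,0.03],[0,0,0]],[[0,0,0.06],[0,0,0]],[[0,0,0.085],[0,0,0]],[[0,0,0.103],[0,0,0]],[[0,0,0.103],[0,0,0]]]'

```text
clock: 11.3
position: [613.6, 67.3, 89.0]
ee_rot: [0.845, -0.535, -0.0, 0.0]
contact_force: [0.7, -0.1, 0.4]
gripper_width: 17.6
grasp_force: 58.6
```

```bash
python3 go.py 614.4 67.3 87.5 -65;python3 obj.py 614 68 15 34 80
```

```text
t 11.3 p [613.6  67.3  89. ] psi -64.63 tilt 0.06 w 17.6 gf 58.6 F [ 0.7 -0.1  0.4] j [ 0.37  0.5  -0.19 -0.   -0.88  0.07]
[614.4  67.3  87.5] shift [ 0.0012 -0.0028  0.0059] turn [0.0003 0.0001 0.002 ]
scene 341 (array([612.87243764,  68.98580388]), np.float64(1.191819701156563)) zmax 79.4
side 298 (array([615.06104103,  68.52881015]), np.float64(0.9937874281574421)) zmax 79.6
```

arm_command --rows '[[[0,0,0.005],[0,0,0]],[[0,0,0.006],[0,0,0]],[[0,0,0.006],[0,0,0]]]'

```text
clock: 11.7
position: [614.0, 67.4, 88.2]
ee_rot: [0.845, -0.535, 0.0, -0.0]
contact_force: [0.2, -0.4, -0.9]
gripper_width: 17.7
grasp_force: 58.6
```

arm_command --rows '[[[0,0,0],[0,0,0]],[[0,0,0],[0,0,0]],[[0,0,0],[0,0,0]],[[0,0,0],[0,0,0]],[[0,0,0],[0,0,0]]]' --grip 0.7

```text
clock: 12.2
position: [614.0, 67.4, 88.1]
ee_rot: [0.845, -0.535, 0.0, -0.0]
contact_force: [-0.2, -0.1, -0.3]
gripper_width: 59.8
grasp_force: 0.0
```

arm_command --rows '[[[0,0,-0.05],[0,0,0]],[[0,0,-0.2],[0,0,0]],[[0,0,-0.36],[0,0,0]],[[0,0,-0.5],[0,0,0]],[[0,0,-0.5],[0,0,0]]]'

```text
clock: 12.7
position: [617.3, 67.9, 220.9]
ee_rot: [0.845, -0.534, 0.005, -0.005]
contact_force: [-0.6, -0.4, 0.6]
gripper_width: 59.8
grasp_force: 0.0
```

```bash
python3 obj.py 614 68 15 34 80 614 68 9.5 88 140
python3 go.py 421.3 -168 205 -65
```

```text
scene 344 (array([615.38866725,  69.76903082]), np.float64(1.466954019127162)) zmax 78.7
side 317 (array([616.95923787,  69.7402214 ]), np.float64(1.4042222481598836)) zmax 79.8
scene 228 (array([617.79362292,  70.02442198]), np.float64(1.384142652916026)) zmax 131.7
side 223 (array([619.4794985 ,  70.77882886]), np.float64(1.3572933228129247)) zmax 134.5
t 12.8 p [614.2  67.6 214.9] psi -64.63 tilt 0.19 w 59.5 gf 0.0 F [-0.6 -0.4 -0.3] j [ 0.37  0.38 -0.04 -0.   -1.15  0.07]
[ 421.3 -168.   205. ] shift [0.5209 1.101  0.0361] turn [-0.001  0.     0.002]
```

The slim bottle is seated (top at about 133 mm). Next, the large round bottle.

arm_command --rows '[[[0.03,0.06,0],[0,0,0]],[[0.1,0.2,0],[0,0,0]],[[0.18,0.37,0],[0,0,0]],[[0.26,0.54,0.01],[0,0,0]],[[0.34,0.71,0.03],[0,0,0]]]'

```text
clock: 13.3
position: [487.2, -87.2, 204.4]
ee_rot: [0.845, -0.534, -0.001, 0.001]
contact_force: [0.1, -0.7, 0.0]
gripper_width: 59.6
grasp_force: 0.0
```

arm_command --rows '[[[0.08,0.17,0],[0,0,0]],[[0.14,0.3,0],[0,0,0]],[[0.181,0.391,0],[0,0,0]],[[0.181,0.391,0],[0,0,0]],[[0.181,0.391,0],[0,0,0]]]'

```text
clock: 13.8
position: [419.9, -168.7, 204.9]
ee_rot: [0.845, -0.535, -0.001, 0.0]
contact_force: [-0.0, -0.0, 0.1]
gripper_width: 60.2
grasp_force: 0.0
```

```bash
python3 - <<'E'
from h import *
W=cloud("wrist");g=(421.3,-168)
P=near(W,g,22,90,106);print(len(P),P.mean(0),P.min(0),P.max(0))
P=near(W,g,22,124,135);print(len(P),P.mean(0))
for z in range(60,130,5):
    P=near(W,g,40,z,z+5)
    if len(P)>5:print(z,len(P),np.ptp(P[:,0]).round(1),np.ptp(P[:,1]).round(1),((P.min(0)+P.max(0))/2).round(1))
E
python3 go.py 421.8 -167.5 86 -65
```

```text
924 [ 423.25407435 -168.87442254   98.97715159] [ 409.25153167 -179.33567548   90.03065921] [ 435.4615681  -152.70189605  105.97268226]
101 [ 423.2905579  -165.14381164  128.71726111]
60 72 44.6 27.8 [ 424.9 -179.2   62.5]
65 93 45.7 52.1 [ 424.3 -166.5   67.5]
70 422 51.3 51.3 [ 421.5 -166.7   72.5]
75 1273 47.4 47.7 [ 421.2 -167.    77.5]
80 376 35.3 31.0 [ 420.4 -170.8   81.5]
85 57 26.6 14.8 [ 422.4 -172.1   87.9]
90 93 25.6 16.7 [ 422.7 -171.    92.5]
95 528 26.1 26.3 [ 422.3 -165.8   97.5]
100 284 20.7 20.1 [ 420.7 -167.   102.5]
105 49 10.0 7.5 [ 422.2 -166.7  107.5]
110 40 8.2 5.0 [ 422.9 -167.   112.5]
115 39 7.4 4.3 [ 423.  -166.8  117.7]
120 35 6.8 3.4 [ 423.1 -166.4  122.5]
125 74 6.0 6.5 [ 423.2 -164.7  127.6]
t 13.85 p [ 420.7 -168.3  205. ] psi -64.65 tilt 0.06 w 59.9 gf 0.0 F [ 0.3  0.3 -0.5] j [-0.02  0.11 -0.43 -0.   -1.03  0.46]
[ 421.8 -167.5   86. ] shift [-0.0006 -0.0059  0.4762] turn [0.0003 0.0002 0.002 ]
```

arm_command --rows '[[[0,-0.006,0.1],[0,0,0]],[[0,-0.006,0.24],[0,0,0]],[[0,-0.006,0.37],[0,0,0]],[[0,-0.006,0.46],[0,0,0]],[[0,-0.006,0.478],[0,0,0]]]'

```text
clock: 14.35
position: [420.8, -166.7, 83.2]
ee_rot: [0.845, -0.534, -0.003, 0.002]
contact_force: [0.5, -0.3, 0.4]
gripper_width: 59.8
grasp_force: 0.0
```

arm_command --rows '[[[0,0,0],[0,0,0]],[[0,0,0],[0,0,0]],[[0,0,0],[0,0,0]],[[0,0,0],[0,0,0]],[[0,0,0],[0,0,0]]]' --grip 0

```text
clock: 14.85
position: [423.6, -167.7, 87.4]
ee_rot: [0.845, -0.534, 0.002, -0.001]
contact_force: [-0.3, 0.6, 6.4]
gripper_width: 22.7
grasp_force: 59.0
```

```bash
python3 go.py 639 209.4 180 -65; python3 obj.py 421.5 -168 26 10 70
```

```text
t 14.85 p [ 423.6 -167.7   87.4] psi -64.6 tilt 0.2 w 22.7 gf 59.0 F [-0.3  0.6  6.4] j [-0.02  0.27 -0.59  0.   -0.71  0.46]
[639.  209.4 180. ] shift [-0.9925 -1.4265 -0.368 ] turn [-0.0009 -0.0006  0.0022]
scene 752 (array([ 420.69497556, -167.70715543]), np.float64(1.0078791523454282)) zmax 69.4
side 799 (array([ 422.97580161, -167.47661064]), np.float64(0.8643681406168938)) zmax 69.3
```

arm_command --rows '[[[0,0,-0.05],[0,0,0]],[[0,0,-0.18],[0,0,0]],[[0,0,-0.34],[0,0,0]],[[0,0,-0.48],[0,0,0]],[[0,0,-0.56],[0,0,0]]]'

```text
clock: 15.45
position: [423.0, -167.7, 229.0]
ee_rot: [0.845, -0.535, 0.002, -0.001]
contact_force: [0.1, 0.2, -1.7]
gripper_width: 22.5
grasp_force: 58.9
```

arm_command --rows '[[[-0.03,-0.05,0],[0,0,0]],[[-0.11,-0.16,0],[0,0,0]],[[-0.21,-0.31,0],[0,0,0]],[[-0.31,-0.45,0],[0,0,0]],[[-0.41,-0.59,0],[0,0,0]]]'

```text
clock: 15.95
position: [511.5, -9.8, 224.4]
ee_rot: [0.845, -0.535, -0.001, 0.001]
contact_force: [0.9, -0.5, -1.3]
gripper_width: 22.7
grasp_force: 58.9
```

arm_command --rows '[[[-0.1,-0.14,0],[0,0,0]],[[-0.2,-0.29,0],[0,0,0]],[[-0.31,-0.45,0],[0,0,0]],[[-0.42,-0.6,0],[0,0,0]],[[-0.51,-0.73,0],[0,0,0]]]'

```text
clock: 16.45
position: [621.8, 184.4, 223.5]
ee_rot: [0.845, -0.534, -0.001, 0.001]
contact_force: [0.1, -0.4, -1.2]
gripper_width: 22.7
grasp_force: 58.9
```

arm_command --rows '[[[-0.04,-0.06,0.02],[0,0,0]],[[-0.067,-0.1,0.06],[0,0,0]],[[-0.067,-0.1,0.1],[0,0,0]],[[-0.067,-0.1,0.12],[0,0,0]],[[-0.067,-0.1,0.12],[0,0,0]]]'

```text
clock: 16.95
position: [636.2, 205.9, 194.6]
ee_rot: [0.845, -0.535, -0.001, 0.001]
contact_force: [0.2, -0.5, -1.7]
gripper_width: 22.9
grasp_force: 58.9
```

```bash
python3 held.py 26 115 180; python3 go.py 640.5 209.4 110 -65
```

```text
scene (115.0, 147.5) 517 (array([6.3223e+02, 2.0501e+02, 1.8000e-01]), np.float64(0.82))
scene (147.5, 180.0) 582 (array([6.3383e+02, 2.0638e+02, 9.0000e-02]), np.float64(0.95))
lowest z 108.3
side (115.0, 147.5) 341 (array([ 6.3523e+02,  2.0486e+02, -1.2000e-01]), np.float64(1.11))
side (147.5, 180.0) 369 (array([ 6.3683e+02,  2.0627e+02, -4.1000e-01]), np.float64(1.13))
lowest z 112.6
t 17.05 p [637.3 206.3 196.6] psi -64.69 tilt 0.02 w 22.8 gf 58.9 F [ 0.2  0.2 -0.9] j [ 0.55  0.48  0.08  0.   -1.16 -0.11]
[640.5 209.4 110. ] shift [-0.0056 -0.0168  0.3465] turn [-0.0001 -0.0001  0.0017]
```

```bash
python3 go.py 643 211 196 -65 643 211 93.5 -65
```

```text
t 17.05 p [637.3 206.3 196.6] psi -64.69 tilt 0.02 w 22.8 gf 58.9 F [ 0.2  0.2 -0.9] j [ 0.55  0.48  0.08  0.   -1.16 -0.11]
[643. 211. 196.] shift [-0.0071 -0.0287  0.0025] turn [-0.0001 -0.0001  0.0017]
[643.  211.   93.5] shift [-0.0072 -0.0285  0.4125] turn [-0.0001 -0.0001  0.0017]
```

arm_command --rows '[[[-0.007,-0.0285,0.04],[0,0,0]],[[-0.007,-0.0285,0.12],[0,0,0]],[[-0.007,-0.0285,0.2],[0,0,0]],[[-0.007,-0.0285,0.24],[0,0,0]],[[-0.007,-0.0285,0.25],[0,0,0]]]'

```text
clock: 17.55
position: [642.6, 211.7, 132.0]
ee_rot: [0.845, -0.535, -0.001, 0.001]
contact_force: [-0.1, -0.5, -0.7]
gripper_width: 22.5
grasp_force: 58.9
```

```bash
python3 held.py 26 60 110; python3 go.py 643 211 93.5 -65
```

```text
scene (60.0, 85.0) 355 (array([ 6.3892e+02,  2.1139e+02, -2.5000e-01]), np.float64(0.88))
scene (85.0, 110.0) 376 (array([ 6.4001e+02,  2.1222e+02, -1.4000e-01]), np.float64(0.76))
lowest z 14.1
side (60.0, 85.0) 243 (array([ 6.4164e+02,  2.1078e+02, -3.1000e-01]), np.float64(1.04))
side (85.0, 110.0) 251 (array([ 6.4251e+02,  2.1165e+02, -1.0000e-02]), np.float64(1.13))
lowest z 13.9
t 17.65 p [643.5 212.1 133.7] psi -64.62 tilt 0.03 w 22.6 gf 58.9 F [-0.3 -0.7 -2.5] j [ 0.56  0.55  0.02  0.   -1.04 -0.11]
[643.  211.   93.5] shift [0.0031 0.0038 0.1609] turn [-0.0001 -0.0001  0.0021]
```

arm_command --rows '[[[0.003,0.004,0.04],[0,0,0]],[[0.003,0.004,0.08],[0,0,0]],[[0.003,0.004,0.12],[0,0,0]],[[0.003,0.004,0.15],[0,0,0]],[[0.003,0.004,0.162],[0,0,0]]]'

```text
clock: 18.15
position: [642.7, 210.6, 93.7]
ee_rot: [0.845, -0.534, 0.0, 0.001]
contact_force: [-4.0, -1.3, 11.9]
gripper_width: 22.3
grasp_force: 60.6
```

arm_command --rows '[[[0,0,0],[0,0,0]],[[0,0,0],[0,0,0]]]'

```text
clock: 18.35
position: [642.6, 210.8, 93.7]
ee_rot: [0.845, -0.534, 0.0, 0.0]
contact_force: [-1.6, -1.0, 3.0]
gripper_width: 22.2
grasp_force: 59.5
```

Light contact with the floor, at about the expected height. Now release and rise.

arm_command --rows '[[[0,0,0],[0,0,0]],[[0,0,0],[0,0,0]],[[0,0,0],[0,0,0]],[[0,0,0],[0,0,0]],[[0,0,0],[0,0,0]]]' --grip 0.7

```text
clock: 18.85
position: [642.6, 211.0, 93.0]
ee_rot: [0.845, -0.535, 0.0, -0.0]
contact_force: [-0.2, 0.4, -0.5]
gripper_width: 59.9
grasp_force: 0.0
```

arm_command --rows '[[[0,0,-0.05],[0,0,0]],[[0,0,-0.2],[0,0,0]],[[0,0,-0.36],[0,0,0]],[[0,0,-0.5],[0,0,0]],[[0,0,-0.5],[0,0,0]]]'

```text
clock: 19.35
position: [645.7, 212.0, 226.6]
ee_rot: [0.845, -0.534, 0.004, -0.006]
contact_force: [0.1, -0.1, 0.0]
gripper_width: 59.5
grasp_force: 0.0
```

```bash
python3 obj.py 640 210 26 34 75 640 210 14 92 140
python3 go.py 435.1 -72.4 215 -65
```

```text
scene 558 (array([639.60946685, 211.1975497 ]), np.float64(0.8294048073185605)) zmax 74.6
side 351 (array([641.23084265, 210.63022395]), np.float64(1.1956027561192284)) zmax 74.7
scene 234 (array([645.26592931, 208.63190497]), np.float64(3.6624662952684615)) zmax 133.6
side 163 (array([641.80822866, 217.26732923]), np.float64(4.150742015990489)) zmax 137.4
t 19.45 p [642.9 211.2 220.3] psi -64.63 tilt 0.22 w 60.0 gf 0.0 F [-0.5 -0.1 -0.9] j [ 0.56  0.48  0.13 -0.   -1.22 -0.11]
[435.1 -72.4 215. ] shift [0.669  1.2372 0.0163] turn [-0.0012  0.0002  0.002 ]
```

The large round bottle is seated. Next, the jar.

arm_command --rows '[[[0.03,0.06,0],[0,0,0]],[[0.1,0.19,0],[0,0,0]],[[0.19,0.35,0],[0,0,0]],[[0.28,0.51,0],[0,0,0]],[[0.36,0.67,0],[0,0,0]]]'

```text
clock: 19.95
position: [527.8, 56.2, 216.8]
ee_rot: [0.845, -0.535, -0.001, 0.001]
contact_force: [0.4, 0.0, 1.4]
gripper_width: 59.7
grasp_force: 0.0
```

arm_command --rows '[[[0.09,0.17,0.05],[0,0,0]],[[0.18,0.33,0.1],[0,0,0]],[[0.26,0.48,0.17],[0,0,0]],[[0.309,0.567,0.22],[0,0,0]],[[0.309,0.567,0.24],[0,0,0]]]'

```text
clock: 20.45
position: [430.8, -74.7, 156.1]
ee_rot: [0.844, -0.536, -0.002, 0.002]
contact_force: [-0.0, 0.8, 0.4]
gripper_width: 59.9
grasp_force: 0.0
```

arm_command --rows '[[[0,0,0],[0,0,0]],[[0,0,0],[0,0,0]]]'

```text
clock: 20.65
position: [435.6, -72.2, 158.2]
ee_rot: [0.845, -0.534, 0.0, 0.0]
contact_force: [0.3, 0.7, 0.6]
gripper_width: 59.6
grasp_force: 0.0
```

```bash
python3 - <<'E'
from h import *
W=cloud("wrist");g=(435.1,-72.4)
for z in range(40,85,5):
    P=near(W,g,40,z,z+5)
    if len(P)>5:print(z,len(P),np.ptp(P[:,0]).round(1),np.ptp(P[:,1]).round(1),((P.min(0)+P.max(0))/2).round(1))
E
python3 go.py 435.5 -72.2 56 -65
```

```text
40 411 53.9 44.5 [434.7 -76.5  42.5]
45 1080 49.7 42.6 [434.6 -75.1  47.5]
50 20 30.8 19.7 [436.5 -78.7  52.3]
55 88 32.5 21.7 [435.7 -78.3  57.5]
60 86 32.0 25.8 [435.7 -76.3  62.5]
65 121 33.8 29.7 [435.2 -74.4  67.5]
70 944 34.2 34.5 [434.7 -71.8  72.5]
75 1035 30.0 29.8 [434.9 -71.8  77.4]
t 20.7 p [435.8 -72.  158.3] psi -64.56 tilt 0.05 w 59.9 gf 0.0 F [-0.3  0.2 -0. ] j [ 0.21  0.15 -0.53  0.   -0.9   0.24]
[435.5 -72.2  56. ] shift [-1.000e-04  1.800e-03  4.094e-01] turn [-0.0002 -0.0001  0.0024]
```

arm_command --rows '[[[0,0.003,0.1],[0,0,0]],[[0,0.003,0.23],[0,0,0]],[[0,0.003,0.34],[0,0,0]],[[0,0.003,0.4],[0,0,0]],[[0,0.003,0.411],[0,0,0]]]'

```text
clock: 21.2
position: [433.8, -72.4, 53.8]
ee_rot: [0.845, -0.534, -0.001, 0.001]
contact_force: [-0.8, -0.4, -0.7]
gripper_width: 59.8
grasp_force: 0.0
```

arm_command --rows '[[[0,0,0],[0,0,0]],[[0,0,0],[0,0,0]],[[0,0,0],[0,0,0]],[[0,0,0],[0,0,0]],[[0,0,0],[0,0,0]]]' --grip 0

```text
clock: 21.7
position: [435.4, -72.8, 56.4]
ee_rot: [0.845, -0.534, 0.001, -0.001]
contact_force: [0.1, 0.3, 6.4]
gripper_width: 30.6
grasp_force: 59.9
```

arm_command --rows '[[[0,0,-0.05],[0,0,0]],[[0,0,-0.18],[0,0,0]],[[0,0,-0.34],[0,0,0]],[[0,0,-0.48],[0,0,0]],[[0,0,-0.52],[0,0,0]]]'

```text
clock: 22.2
position: [435.8, -72.9, 189.0]
ee_rot: [0.845, -0.534, 0.003, -0.002]
contact_force: [1.2, 0.1, -0.9]
gripper_width: 31.3
grasp_force: 59.6
```

```bash
python3 go.py 431.5 326.8 190 -45.9; python3 held.py jar 130 180;python3 go.py 431.5 326.8 190 -45.9
```

```text
t 22.2 p [435.8 -72.9 189. ] psi -64.61 tilt 0.41 w 31.3 gf 59.6 F [ 1.2  0.1 -0.9] j [ 0.2   0.11 -0.49  0.   -0.97  0.24]
[431.5 326.8 190. ] shift [-1.4517 -0.6701 -0.0028] turn [-0.002  -0.0011 -0.1039]
scene (130.0, 155.0) 390 (array([ 4.3501e+02, -7.2430e+01, -3.4000e-01]), np.float64(0.74))
scene (155.0, 180.0) 562 (array([ 4.3538e+02, -7.2880e+01, -3.5000e-01]), np.float64(1.83))
lowest z 132.5
side (130.0, 155.0) 314 (array([ 4.3663e+02, -7.2700e+01, -3.5000e-01]), np.float64(0.64))
side (155.0, 180.0) 509 (array([ 4.3668e+02, -7.2210e+01, -3.4000e-01]), np.float64(1.35))
lowest z 134.8
t 22.3 p [434.5 -72.8 186.5] psi -64.64 tilt 0.19 w 30.7 gf 59.6 F [ 0.1 -0.9 -1.2] j [ 0.2   0.11 -0.49 -0.   -0.97  0.24]
[431.5 326.8 190. ] shift [-1.4497 -0.6738 -0.0125] turn [-0.001  -0.0003 -0.1041]
```

arm_command --rows '[[[-0.06,-0.03,0],[0,0,0]],[[-0.2,-0.09,0],[0,0,0]],[[-0.37,-0.17,0],[0,0,0]],[[-0.54,-0.25,0],[0,0,0]],[[-0.7,-0.33,0],[0,0,0]]]'

```text
clock: 22.8
position: [431.9, 121.5, 183.2]
ee_rot: [0.845, -0.535, -0.001, 0.002]
contact_force: [0.8, 0.0, -0.3]
gripper_width: 30.8
grasp_force: 59.6
```

arm_command --rows '[[[-0.17,-0.08,0],[0,0,-0.02]],[[-0.34,-0.16,0],[0,0,-0.05]],[[-0.5,-0.23,0],[0,0,-0.08]],[[-0.64,-0.3,0],[0,0,-0.1]],[[-0.72,-0.335,0],[0,0,-0.1035]]]'

```text
clock: 23.3
position: [431.2, 320.9, 182.6]
ee_rot: [0.921, -0.39, -0.001, 0.002]
contact_force: [-0.2, -0.3, -0.3]
gripper_width: 30.5
grasp_force: 59.6
```

arm_command --rows '[[[0,0,0.04],[0,0,0]],[[0,0,0.1],[0,0,0]],[[0,0,0.16],[0,0,0]],[[0,0,0.2],[0,0,0]],[[0,0,0.2],[0,0,0]]]'

```text
clock: 23.8
position: [431.1, 316.8, 132.8]
ee_rot: [0.92, -0.392, -0.001, 0.003]
contact_force: [-0.4, -0.1, -0.4]
gripper_width: 30.4
grasp_force: 59.6
```

```bash
python3 held.py jar 84 128;python3 go.py 431.5 326.8 63 -45.9
```

```text
scene (84.0, 106.0) 464 (array([ 4.3019e+02,  3.1707e+02, -2.0000e-02]), np.float64(0.61))
scene (106.0, 128.0) 688 (array([ 4.3143e+02,  3.1580e+02, -2.0000e-02]), np.float64(2.49))
lowest z 24.3
side (84.0, 106.0) 169 (array([434.15, 317.7 ,  -0.  ]), np.float64(1.32))
side (106.0, 128.0) 255 (array([ 4.3481e+02,  3.1819e+02, -5.0000e-02]), np.float64(2.32))
lowest z 24.6
t 23.9 p [432.3 318.3 135.1] psi -46.04 tilt 0.06 w 30.7 gf 59.6 F [-0.5  0.1  0.4] j [ 0.94  0.33 -0.34  0.   -0.9  -0.17]
[431.5 326.8  63. ] shift [-0.0267 -0.0215  0.2882] turn [ 0.0003 -0.0001 -0.0008]
```

arm_command --rows '[[[-0.0255,-0.023,0.01],[0,0,0]],[[-0.0255,-0.023,0.05],[0,0,0]],[[-0.0255,-0.023,0.1],[0,0,0]],[[-0.0255,-0.023,0.13],[0,0,0]],[[-0.0255,-0.023,0.13],[0,0,0]]]'

```text
clock: 24.4
position: [431.1, 326.6, 100.9]
ee_rot: [0.92, -0.391, -0.001, 0.002]
contact_force: [0.2, 0.4, 0.3]
gripper_width: 30.6
grasp_force: 59.6
```

```bash
python3 held.py jar 50 90;python3 go.py 432 326.8 63 -45.9
```

```text
scene (50.0, 70.0) 392 (array([ 4.3018e+02,  3.2704e+02, -2.0000e-02]), np.float64(0.59))
scene (70.0, 90.0) 567 (array([ 4.3091e+02,  3.2682e+02, -3.0000e-02]), np.float64(1.5))
lowest z 13.2
side (50.0, 70.0) 147 (array([4.3399e+02, 3.2751e+02, 1.0000e-02]), np.float64(1.31))
side (70.0, 90.0) 159 (array([434.12, 327.16,  -0.  ]), np.float64(1.42))
lowest z 12.4
t 24.5 p [431.9 327.5 102.4] psi -45.99 tilt 0.05 w 30.6 gf 59.6 F [-1.   0.1 -0.8] j [ 0.95  0.38 -0.37  0.   -0.83 -0.18]
[432.  326.8  63. ] shift [0.0022 0.0015 0.1578] turn [ 0.0002 -0.0001 -0.0005]
```

The jar is centred, so lower it, release and rise.

arm_command --rows '[[[0,0,0.04],[0,0,0]],[[0,0,0.08],[0,0,0]],[[0,0,0.12],[0,0,0]],[[0,0,0.145],[0,0,0]],[[0,0,0.157],[0,0,0]]]'

```text
clock: 25.0
position: [431.5, 327.0, 62.5]
ee_rot: [0.921, -0.391, -0.0, 0.001]
contact_force: [-4.8, -3.8, 16.5]
gripper_width: 31.0
grasp_force: 61.5
```

arm_command --rows '[[[0,0,0],[0,0,0]],[[0,0,0],[0,0,0]]]'

```text
clock: 25.2
position: [432.1, 327.8, 63.6]
ee_rot: [0.921, -0.391, 0.0, -0.0]
contact_force: [-0.8, 0.4, -0.8]
gripper_width: 30.6
grasp_force: 59.6
```

```bash
python3 held.py jar 33 55;python3 go.py 432 326.8 62 -45.9
```

```text
scene (33.0, 44.0) 205 (array([ 4.3152e+02,  3.2847e+02, -2.0000e-02]), np.float64(0.6))
scene (44.0, 55.0) 417 (array([ 4.3387e+02,  3.2631e+02, -1.0000e-02]), np.float64(2.39))
lowest z 13.7
side (33.0, 44.0) 89 (array([434.71, 327.36,   0.  ]), np.float64(1.92))
side (44.0, 55.0) 116 (array([4.3467e+02, 3.2922e+02, 3.0000e-02]), np.float64(2.28))
lowest z 13.9
t 25.3 p [432.  327.8  63.8] psi -45.99 tilt 0.04 w 30.6 gf 59.6 F [ 0.3 -0.2 -1.1] j [ 0.95  0.43 -0.41 -0.   -0.73 -0.18]
[432.  326.8  62. ] shift [0.0028 0.0029 0.0071] turn [-0.0002  0.     -0.0005]
```

arm_command --rows '[[[0,0,0],[0,0,0]],[[0,0,0],[0,0,0]],[[0,0,0],[0,0,0]],[[0,0,0],[0,0,0]],[[0,0,0],[0,0,0]]]' --grip 0.7

```text
clock: 25.8
position: [431.9, 327.6, 63.6]
ee_rot: [0.921, -0.391, 0.0, -0.0]
contact_force: [0.3, -0.0, -0.7]
gripper_width: 60.3
grasp_force: 0.0
```

arm_command --rows '[[[0,0,-0.05],[0,0,0]],[[0,0,-0.2],[0,0,0]],[[0,0,-0.36],[0,0,0]],[[0,0,-0.52],[0,0,0]],[[0,0,-0.6],[0,0,0]]]'

```text
clock: 26.3
position: [433.1, 328.7, 218.9]
ee_rot: [0.921, -0.39, 0.001, -0.004]
contact_force: [0.6, 0.3, 0.7]
gripper_width: 60.0
grasp_force: 0.0
```

arm_command --rows '[[[0,0,0],[0,0,0]],[[0,0,0],[0,0,0]],[[0,0,0],[0,0,0]],[[0,0,0],[0,0,0]],[[0,0,0],[0,0,0]]]'

```text
clock: 26.8
position: [431.7, 327.3, 212.5]
ee_rot: [0.921, -0.391, -0.0, 0.001]
contact_force: [0.6, 0.4, -0.4]
gripper_width: 60.0
grasp_force: 0.0
```

```bash
python3 held.py jar 33 54; python3 obj.py 432 327 16.5 60 100 556 354 12.5 121 170 375 115.5 12.5 8 45 517 125 12.5 8 45 615 69 15 34 80
python3 - <<'E'
from h import *
im,d=arm.get_image("scene");cv2.imwrite("pics/end.png",im)
E
```

```text
scene (33.0, 43.5) 200 (array([ 4.3095e+02,  3.2815e+02, -2.0000e-02]), np.float64(0.64))
scene (43.5, 54.0) 442 (array([ 4.3329e+02,  3.2589e+02, -1.0000e-02]), np.float64(2.64))
lowest z 13.4
side (33.0, 43.5) 80 (array([ 4.3254e+02,  3.2765e+02, -2.0000e-02]), np.float64(1.71))
side (43.5, 54.0) 113 (array([4.3447e+02, 3.2857e+02, 7.0000e-02]), np.float64(2.38))
lowest z 13.7
scene 553 (array([431.00820354, 328.0882015 ]), np.float64(3.455827396428071)) zmax 82.9
side 188 (array([433.79807709, 328.2040871 ]), np.float64(3.286307550297833)) zmax 85.5
scene 309 (array([562.9728572 , 353.60003071]), np.float64(3.8300172440783338)) zmax 161.2
side 134 (array([560.20721896, 355.5730693 ]), np.float64(3.8735327163728908)) zmax 164.1
scene 265 (array([374.3825306 , 116.31984785]), np.float64(0.6804567619749156)) zmax 44.2
side 51 (array([375.92000198, 116.77406974]), np.float64(0.7351219551312878)) zmax 44.7
scene 226 (array([516.7757459 , 125.45141205]), np.float64(0.7704853493413423)) zmax 44.1
side 165 (array([518.5225621 , 125.43561637]), np.float64(1.0651664361405162)) zmax 43.9
scene 349 (array([615.50056182,  70.08680255]), np.float64(1.4795665291588527)) zmax 79.2
side 312 (array([617.21132899,  69.67424216]), np.float64(1.2893034140774435)) zmax 79.7
```

View pics/end.png

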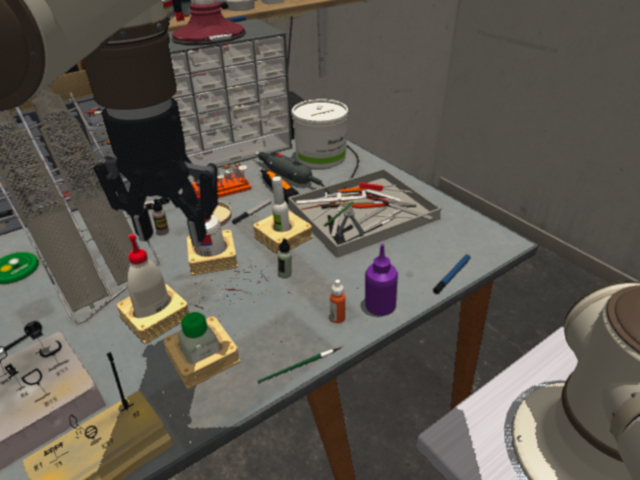

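The final view shows all four glues in their stands and both paint bottles unmoved. The oval at (145,285) seems to lean a little, so I'll check its tilt.

```bash
python3 - <<'E'
from h import *
from scipy.optimize import differential_evolution as DE
for n in("scene","side"):
  N=cloud(n);O=np.load(f"pics/W{n}.npy")
  for lab,W,g,off in(("old",O,(464.5,205.6),0),("new",N,(555,354),6)):
    nz=near(W,g,40,140+off,156+off)
    print(n,lab,"nozzle",nz.mean(0).round(1) if len(nz) else 0,end=" ")
    for a,b in((32,52),(52,72)):
        P=near(W,g,45,a+off,b+off)
        def f(q):
            c,s=np.cos(q[2]),np.sin(q[2]);d=P[:,:2]-q[:2];x,y=c*d[:,0]+s*d[:,1],-s*d[:,0]+c*d[:,1]
            e=np.hypot(x/17,y/29);return np.minimum(abs(e*(e-1)/np.hypot(x/289,y/841)),6).mean()
        r=DE(f,[(g[0]-20,g[0]+20),(g[1]-20,g[1]+20),(-1.57,1.57)],seed=1,tol=1e-8);print(r.x.round(2),end=" ")
    print()
E
```

```text
scene old nozzle [463.4 205.8 149.2] [463.61 205.46   0.85] [464.59 204.96   0.88] 
scene new nozzle [554.6 352.2 155.6] [5.5480e+02 3.5357e+02 1.5000e-01] [5.5558e+02 3.5220e+02 2.1000e-01] 
side old nozzle [467.5 202.8 147.8] [465.42 205.77   0.87] [465.12 206.33   0.81] 
side new nozzle [557.8 347.9 154.1] [5.5667e+02 3.5300e+02 1.9000e-01] [5.5666e+02 3.5299e+02 1.6000e-01]
```

The tilt has changed by only about 0.02 rad since the start, so it stands upright. Handing in.

```bash
python3 -c "
from bench import arm
print(arm.job_done())"
```

```text
the job is handed in; nothing more can be done
None
```

All four glues stand upright and released in their matching stands, each within about 3 mm of centre by my camera measurements. The two paint bottles have not moved, and I handed the job in at about 27 s on the robot's clock; the hand-in gave no verdict.

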